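# Lock the shutter cassette with its pin

### The arm

A 6-joint arm with a two-finger parallel gripper is mounted at the origin on a cart in front of the work surface, level with it; the furniture and walls round the work are solid. World frame = base frame: x ahead of the robot, y to its left, z up, the work surface at z = 0. Lengths are in m, angles in rad, forces in N, time in s.
With the tool pointing down it reaches from about 0.375 to 0.9 m from the base axis. Payload 3.1 kg.
Tool frame: the origin (TCP) lies at the very end of the fingers, on their centre line; the grasp point (between the pads) lies 19 mm behind it (tcp_to_grasp is the distance from the TCP to the grasp point, in m); z points along the fingers, y is the direction in which the jaws open and shut (so a half turn about z gives the same grasp; the last joint's range is limited). The gripper opens to 85 mm and grips with 20 to 120 N. Pads are 22 mm wide; open, the fingers measure 114 mm over their backs; the gripper's body (76 mm by 85 mm) begins 54 mm behind the grasp point. The pads swing forward as they close: fully open they stand 13 mm farther back than shut.
Start: joints at [1.069, 0.527, 1.433, -0, 1.181, -0.178], TCP at [0.198, 0.593, 0.231] pointing down, gripper open.
Joint ranges: [-3.08, 3.08], [-0.75, 2.2], [0.22, 2.44], [-1.43, 4.57], [0, 2.65], [-2.85, 2.85]. Speed limits (rad/s): [2.79, 2.79, 3.14, 3.14, 3.14, 3.14].

### API

Orientations are given as a unit quaternion [x, y, z, w].
In Python, from station import sense, snapshot, camera_info, sign_off, tcp_to_grasp gives the robot as it stands.
- The arm moves only by the shell command python3 -m inch 'ROWS' [FORCE]. ROWS is JSON, a list of rows, each a list of 3 entries, a list of its own where there are three numbers: the closure, from -1 (fully open) to 1 (shut), so that 0 is half open, then the shift along the tool's x, y, z normalised to -1 to 1, where 1 is 10 cm, then the turn, a rotation vector about the tool's x, y, z normalised to -1 to 1, where 1 is 360 degrees. In form: [[jaw, [dx, dy, dz], [ax, ay, az]], ...]. A call has 1 to 20 rows; each row is the pose to reach, as a shift and turn from the pose commanded when the call began, along the tool's axes at that moment, turning the shorter way round; what a row does not reach only later rows make up. A row lasts 1/10 s, in which the tool goes at most 50 mm and 8.59 degrees, less where a joint would pass 70% of its speed; a pose out of reach is approached as far as the arm can. A call with a number of a shift or a turn outside -1 to 1 is refused whole. A call with a gripper value outside its range is refused whole. The fingers move at their own pace and stop on an object; FORCE is the grip in N (left out, the last holds). Time passes only in rows, so rows that repeat a pose let the fingers close. It gives the time, the measured TCP pose, the force and the opening at its end, in the units of the state.
- sense(): the state, without advancing time (a new reading comes with each control period).
- snapshot(name): name is "side" or "top" or "wrist"; returns (picture, depth): 384x512x3 uint8, blue, green, red; 384x512 float32, m along the optical axis (not along the pixel's ray), 0 where there is no reading.
- camera_info(name): a dict with "K" (3x3 intrinsics, pixels), "origin" and "orientation" of the camera in the world. Camera axes: x right, y down, z forward; pixel columns grow to the right and rows downward; lengths in m; the calibration is good to about 2 mm. A picture is of the moment at which its call begins: read the wrist's pose just before it. camera_info takes no time and is no camera call; for the wrist camera it gives the pose at the moment of the call.
- sign_off(): hands the job in, once; it reports no verdict.
The state is a dict: "t": time; "q": joint angles; "qd": joint speeds; "tau": joint torques, N m; "tcp_pos": TCP position; "tool_rot": TCP orientation; "force": force on the tool from outside, world axes, zero at the start; "ft_torque": the same for the moment, N m; "finger_gap": opening from 0.0 (shut) to 1.0 (fully open).
Only numpy, scipy, OpenCV 4.12 (cv2) and the standard library are available. Lean on these libraries where they do the work, as an engineer would, in place of code of your own. Each camera call takes 0.05 s, during which the arm holds its last target.

### The job

Take the red-headed locking pin out of its stand and thread it down through the slot of the shutter cassette, through the three sliding blades one after the other, until it is fully home in the base hole with its collar flat on the cover. The hidden blades have drifted out of line, so feel for each hole gently and never force the pin; then let go of it and leave the things lying around where they are.

Things in the scene. Friction and masses are not known exactly. Their poses are not given: they have to be found in the camera images.
- cassette: Shutter cassette, a grey metal box fixed to the bench: foot 88 mm (x) by 112 mm (y), body 76 by 100 mm, 74 mm high. Origin: centre of its underside, z up, y along its long side, the direction in which its blades slide. Inside lie three flat sliding blades, one above the other, over a fixed base; a 10 mm pin threads down through all of them
- slot (a point): Centre of the slot in the cassette's flat aluminium cover, at the cover's upper face, 74 mm above the cassette's underside and on its z axis. The slot is 16 mm wide (cassette x) and 34 mm long (cassette y); the cover is 6 mm thick
- top_hole (a point): Centre of the upper rim of the 12 mm hole in the top (brass) blade, seen through the slot, 64 mm above the cassette's underside; moves with that blade. Each blade is 6 mm thick and slides by itself along the cassette's y only, stays where it is left (about 0.8 N of friction), and is pushed along by a pin standing in its hole. Stops are 13 mm either way
- hidden_blades (a point): Middle of the hidden blades' travel, on the cassette's z axis, 50 mm above its underside: the level of the middle blade's upper face. The low blade's upper face is 14 mm lower (36 mm). Both have a sharp-edged 12 mm hole at cassette x = 0 and anywhere within 9 mm either way along cassette y at the start. No sensor reads them; this point does not move with them
- base_hole (a point): Centre of the mouth of the fixed base hole (12 mm wide, 13 mm deep), 24 mm above the cassette's underside, on its z axis; axes as the cassette
- pin_stand: Pin stand fixed to the bench: dark foot 64 by 64 by 4 mm with a grey block 40 by 40 mm, top at 66 mm, that has an upright hole of 14 mm at its centre. Origin: centre of its underside, z up. The pin stands in it at the start, collar on the block's top
- pin: Locking pin, 0.09 kg, loose, 106 mm long. Origin at its lower tip, z towards the head. From the tip: 5 mm nose cone, 7.5 to 10 mm wide; 10 mm round shank up to 62 mm; round collar 26 mm wide, 4 mm thick; square red head 22 by 22 mm, 40 mm tall, flats facing the pin's x and y. Fully home, the tip is 12 mm above the cassette's underside and the collar lies on the cover
- pin_tip (a point): Lower tip of the pin, on its axis
- pin_head (a point): Centre of the pin's red head, 86 mm above the tip; the place to grip (flats 22 mm apart)
- tape_roll: Bystander: roll of masking tape lying flat, 42 mm wide, 18 mm high, origin at the centre of its underside
- white_post: Bystander: standing white post holder, 22 by 29 by 45 mm, origin at the centre of its underside
- flip_mount: Bystander: black lens mount, 39 by 40 by 40 mm, origin at the centre of its underside
Mind the look-alikes: they are no part of the job. Of the things that look like the pin, the larger one is meant. Leave any yellow look-alike of the pin_stand alone.

How it is judged:
By the outcome, as a careful person would: the job done as asked, in the order asked, and still so for the second after the job is handed in, with the robot touching nothing.
It also fails if it takes over 67 s, if anything falls off the work surface, if the arm or the gripper's body presses on something with over 40 N, if the wrist force passes 120 N, or if a joint passes its speed limit or range.

## Working session

There is one attempt and no reset: what is moved stays moved. The work goes in short steps, Python scripts to look and compute and a shell command to move; the robot and the scene stay as the last step left them, time stands still between calls to the robot, and variables do not carry over. Pictures are saved under pics/ and viewed, and the job is handed in when it is done.

```bash
ls; mkdir -p pics
python3 - <<'E'
from station import *
import cv2
s=sense();print(s)
import station;print(station.tcp_to_grasp)
for n in("side","top","wrist"):
    i=camera_info(n);print(n,i)
    p,d=snapshot(n);cv2.imwrite(f"pics/{n}0.png",p)
    import numpy as np;np.save(f"pics/{n}0.npy",d)
E
```

```text
pics
{'t': 0.0, 'q': array([ 1.06954071e+00,  5.28526059e-01,  1.43392368e+00,  1.75432859e-05,
        1.18137419e+00, -1.78488194e-01]), 'qd': array([-0.00041561,  0.00084779,  0.00016001,  0.00263   ,  0.00071342,
        0.00011487]), 'tau': array([-2.79365968e-04, -4.42348802e+01, -1.78026026e+01, -2.19337066e-04,
        8.40257853e-03,  1.44293938e-05]), 'tcp_pos': array([0.19785306, 0.59209563, 0.23029002]), 'tool_rot': array([ 1.60687285e-01,  9.87004738e-01, -1.04911473e-03, -3.79562679e-04]), 'force': array([0.26189482, 0.71935569, 0.28782717]), 'ft_torque': array([ 0.00953897, -0.01006461, -0.06057778]), 'finger_gap': 1.002548020612187}
0.0187
side {'K': array([[461.37690804,   0.        , 260.32987874],
       [  0.        , 461.37690804, 195.43326868],
       [  0.        ,   0.        ,   1.        ]]), 'origin': array([ 0.09332945, -0.66780323,  0.61398663]), 'orientation': array([ 0.85530495, -0.19844229,  0.09899794, -0.46826649])}
top {'K': array([[477.6200103 ,   0.        , 253.87584128],
       [  0.        , 477.6200103 , 187.82366932],
       [  0.        ,   0.        ,   1.        ]]), 'origin': array([0.22381609, 0.09860531, 1.13970654]), 'orientation': array([-0.69709292,  0.710835  , -0.0640241 ,  0.0683811 ])}
wrist {'K': array([[312.43292743,   0.        , 255.9155647 ],
       [  0.        , 312.43292743, 191.22194094],
       [  0.        ,   0.        ,   1.        ]]), 'origin': array([0.12486632, 0.61717797, 0.37340487]), 'orientation': array([0.80177876, 0.57781786, 0.08821536, 0.12448049])}
```

View pics/side0.png

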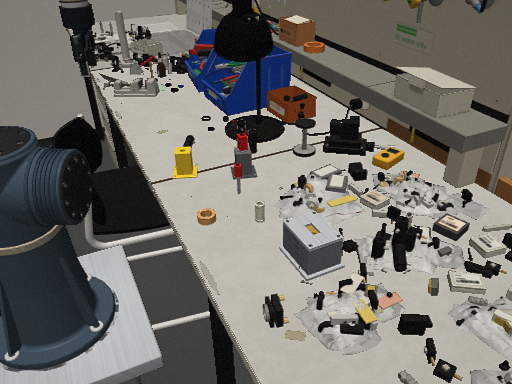

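View pics/top0.png

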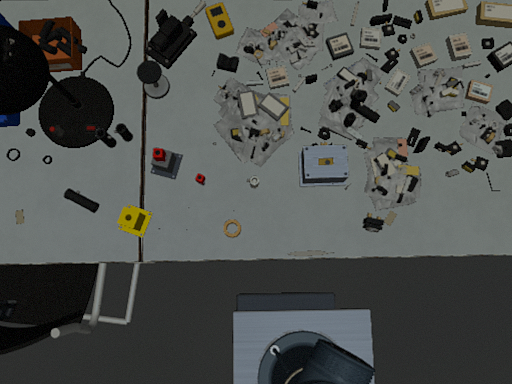

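View pics/wrist0.png

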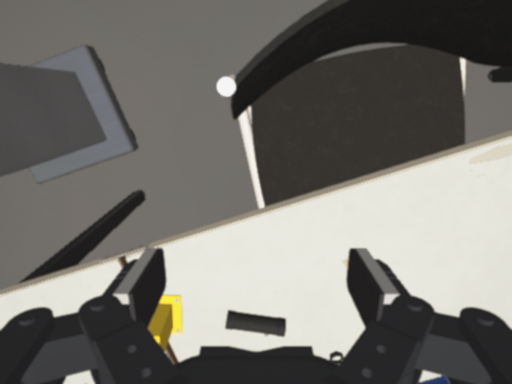

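```bash
cat > h.py <<'E'
import numpy as np,cv2
from scipy.spatial.transform import Rotation as R
from station import *
def pts(n,d,info=None):
    i=info or camera_info(n);K=i["K"];v,u=np.mgrid[:d.shape[0],:d.shape[1]]
    c=np.stack([(u-K[0,2])/K[0,0]*d,(v-K[1,2])/K[1,1]*d,d],-1)
    return c@R.from_quat(i["orientation"]).as_matrix().T+i["origin"]
def ray(n,u,v,z,info=None):
    i=info or camera_info(n);K=i["K"]
    r=R.from_quat(i["orientation"]).as_matrix()@np.array([(u-K[0,2])/K[0,0],(v-K[1,2])/K[1,1],1])
    return i["origin"]+r*(z-i["origin"][2])/r[2]
def proj(n,p,info=None):
    i=info or camera_info(n);c=R.from_quat(i["orientation"]).as_matrix().T@(np.array(p)-i["origin"])
    q=i["K"]@c;return q[:2]/q[2]
E
python3 - <<'E'
from h import *
print("tcp px",proj("top",[.198,.593,.231]),proj("side",[.198,.593,.231]))
p=cv2.imread("pics/top0.png");d=np.load("pics/top0.npy");P=pts("top",d)
for u,v in [(158,153),(200,179),(325,163),(305,152),(172,165),(185,178),(253,182),(375,224),(232,229),(325,195),(134,222)]: print(u,v,P[v,u].round(4),p[v,u])
cv2.imwrite("pics/top_c.png",np.hstack([cv2.resize(p[135:200,140:215],None,fx=5,fy=5,interpolation=2),cv2.resize(p[135:200,290:365],None,fx=5,fy=5,interpolation=2)]))
p=cv2.imread("pics/side0.png")
cv2.imwrite("pics/side_c.png",np.hstack([cv2.resize(p[125:195,215:275],None,fx=5,fy=5,interpolation=2),cv2.resize(p[205:275,275:350],None,fx=5,fy=5,interpolation=2)]))
E
```

```text
tcp px [ -7.22512999 297.58792571] [90.26936997 75.75980198]
158 153 [0.5026 0.3153 0.11  ] [23 21  1]
200 179 [0.4474 0.2249 0.0818] [ 21  22 130]
325 163 [ 0.4862 -0.0641  0.0511] [46 67 74]
305 152 [ 0.5076 -0.0159  0.0742] [136 124 113]
172 165 [0.4959 0.2995 0.022 ] [24 27 22]
185 178 [0.4675 0.271  0.0019] [115 116 111]
253 182 [0.4482 0.1053 0.0319] [125 133 129]
375 224 [ 0.3433 -0.1772  0.028 ] [6 9 6]
232 229 [0.3407 0.1576 0.0036] [117 119 112]
325 195 [ 0.4195 -0.0685 -0.0027] [115 117 110]
134 222 [0.3547 0.3764 0.0641] [  0 147 162]
```

View pics/top_c.png

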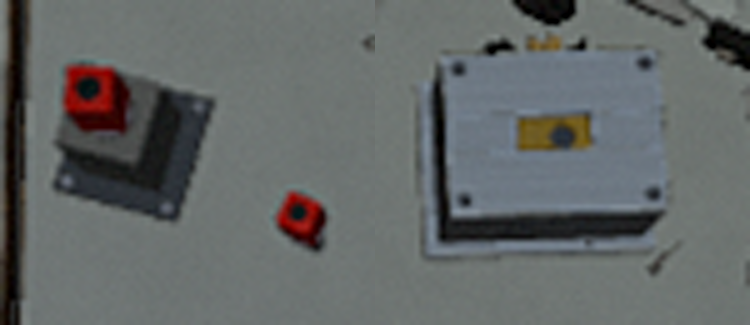

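View pics/side_c.png

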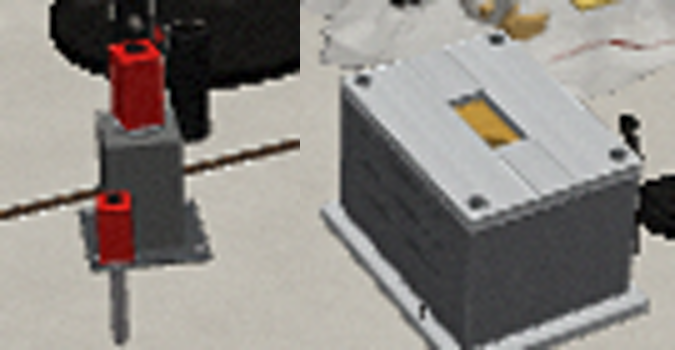

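Run:
```python
from h import *
s=sense();i=camera_info("wrist")
T=R.from_quat(s["tool_rot"]).as_matrix();C=R.from_quat(i["orientation"]).as_matrix()
print("tool",T.round(3));print("cam in tool pos",T.T@(i["origin"]-s["tcp_pos"]));print("cam axes in tool",(T.T@C).round(3))
for z in(0,.05,.09):print(proj("wrist",s["tcp_pos"]+T@[0,0,z]))
p=cv2.imread("pics/top0.png");d=np.load("pics/top0.npy");P=pts("top",d)
m=(P[...,2]>.104)&(P[...,2]<.116)&(np.abs(P[...,0]-.5)<.03)&(np.abs(P[...,1]-.315)<.03)
q=P[m][:,:2]*1000;print(len(q),q.mean(0),cv2.minAreaRect(q.astype(np.float32)))
m=(P[...,2]>.071)&(P[...,2]<.078)&(np.abs(P[...,0]-.486)<.06)&(np.abs(P[...,1]+.065)<.07)
q=P[m][:,:2]*1000;print(len(q),cv2.minAreaRect(q.astype(np.float32)))
m=(P[...,2]>.062)&(P[...,2]<.069)&(np.abs(P[...,0]-.5)<.04)&(np.abs(P[...,1]-.315)<.04)
q=P[m][:,:2]*1000;print(len(q),cv2.minAreaRect(q.astype(np.float32)))
for u,v in((150,75),(110,130),(15,75),(175,40),(250,95),(345,100)):print(u,v,P[v,u])
```

```text
tool [[-0.948  0.317 -0.001]
 [ 0.317  0.948 -0.001]
 [ 0.    -0.002 -1.   ]]
cam in tool pos [ 0.0772609   0.00027474 -0.14297211]
cam axes in tool [[ 0.001 -0.953 -0.302]
 [ 1.     0.001 -0.   ]
 [ 0.    -0.302  0.953]]
[255.41432355 250.90026728]
[255.56263492 214.42525117]
[255.63980474 195.44645889]
103 [503.40927082 316.88620082] ((503.5692138671875, 317.4994812011719), (22.407669067382812, 21.71177101135254), 87.81684875488281)
1188 ((485.877197265625, -61.15813446044922), (100.67010498046875, 76.70146179199219), 89.57266998291016)
135 ((504.8462829589844, 317.34783935546875), (41.0030403137207, 41.10206604003906), 73.87665557861328)
150 75 [0.69760256 0.34194771 0.08953756]
110 130 [0.59272549 0.45805354 0.00411641]
15 75 [0.60169022 0.53983449 0.31450221]
175 40 [0.81265057 0.29336398 0.03806139]
250 95 [0.6464671  0.10818356 0.08046113]
345 100 [ 0.6447172  -0.12150154  0.04008202]
```

```bash
python3 -m inch '[[-1,[-0.5,-0.2,0],[0,0,-0.0257]],[-1,[-1,-0.43,0],[0,0,-0.0514]],[-1,[-1,-0.43,0],[0,0,-0.0514]],[-1,[-1,-0.43,0],[0,0,-0.0514]]]' 30
python3 -m inch '[[-1,[-0.5,-0.45,0],[0,0,0]],[-1,[-1,-0.9,0],[0,0,0]],[-1,[-1,-0.9,0],[0,0,0]]]'
python3 -m inch '[[-1,[-0.5,-0.45,0],[0,0,0]],[-1,[-1,-0.9,0],[0,0,0]],[-1,[-1,-0.9,0],[0,0,0]]]'
```

```text
t: 0.55
tcp_pos: [0.281, 0.5186, 0.231]
tool_rot: [0.002, 1.0, -0.0, -0.0]
force: [-0.4, 0.1, -0.3]
finger_gap: 1.001
t: 0.85
tcp_pos: [0.3803, 0.4297, 0.2312]
tool_rot: [0.0, 1.0, 0.0, 0.0]
force: [0.2, 1.1, -0.4]
finger_gap: 0.998
t: 1.15
tcp_pos: [0.4811, 0.3395, 0.2313]
tool_rot: [0.001, 1.0, 0.0, 0.0]
force: [-0.3, 0.0, 0.3]
finger_gap: 1.001
```

```bash
python3 -m inch '[[-1,[-0.22,-0.22,0.2],[0,0,0]],[-1,[-0.22,-0.22,0.2],[0,0,0]],[-1,[-0.22,-0.22,0.2],[0,0,0]]]'
python3 - <<'E'
from h import *
s=sense();i=camera_info("wrist");p,d=snapshot("wrist")
print(s["tcp_pos"],s["tool_rot"])
cv2.imwrite("pics/w1.png",p);np.save("pics/w1.npy",d);P=pts("wrist",d,i)
hsv=cv2.cvtColor(p,cv2.COLOR_BGR2HSV)
red=((hsv[...,0]<8)|(hsv[...,0]>172))&(hsv[...,1]>120)
m=red&(P[...,2]>.106)&(P[...,2]<.115)
print(m.sum())
c=max(cv2.findContours(m.astype(np.uint8),0,1)[0],key=cv2.contourArea)
w=np.array([ray("wrist",u,v,.110,i)[:2] for u,v in c[:,0]],np.float32)*1000
print(cv2.minAreaRect(w), np.median(P[m][:,2]))
E
```

```text
t: 1.45
tcp_pos: [0.5008, 0.3187, 0.2106]
tool_rot: [0.001, 1.0, 0.0, -0.001]
force: [-0.1, 0.7, -0.9]
finger_gap: 1.002
[0.50081113 0.31873396 0.21057433] [ 6.15525076e-04  9.99999207e-01  8.86429408e-05 -1.09542274e-03]
533
((502.5710754394531, 317.8061218261719), (20.53508186340332, 21.566722869873047), 89.19593811035156) 0.1103330256873507
```

View pics/w1.png

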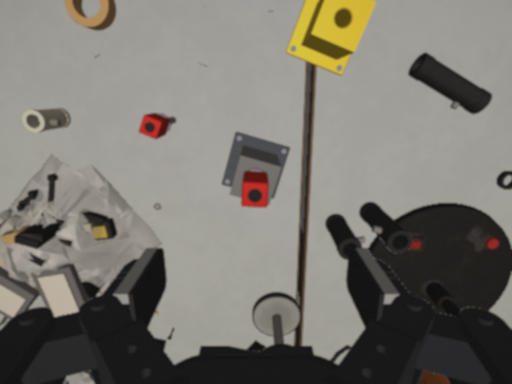

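```bash
python3 - <<'E'
from h import *
d=np.load("pics/w1.npy");P=pts("wrist",d)
for u,v in((342,232),(350,240),(335,220),(378,220),(400,240),(153,125),(275,315)):print(u,v,P[v,u].round(3))
E
python3 -m inch '[[0,[-0.02,-0.01,0.5],[0,0,0]],[0,[-0.02,-0.01,1],[0,0,0]],[0,[-0.02,-0.01,1],[0,0,0]],[0,[-0.02,-0.01,1],[0,0,0]],[0,[-0.02,-0.01,1],[0,0,0]]]'
python3 - <<'E'
from h import *
s=sense();i=camera_info("wrist");p,d=snapshot("wrist")
print(s["tcp_pos"],s["tool_rot"],s["finger_gap"])
cv2.imwrite("pics/w2.png",p);P=pts("wrist",d,i)
hsv=cv2.cvtColor(p,cv2.COLOR_BGR2HSV)
red=((hsv[...,0]<8)|(hsv[...,0]>172))&(hsv[...,1]>120)
m=red&(P[...,2]>.106)&(P[...,2]<.115)
c=max(cv2.findContours(m.astype(np.uint8),0,1)[0],key=cv2.contourArea)
w=np.array([ray("wrist",u,v,.110,i)[:2] for u,v in c[:,0]],np.float32)*1000
print(m.sum(),cv2.minAreaRect(w), np.median(P[m][:,2]))
E
```

```text
342 232 [0.565 0.411 0.05 ]
350 240 [0.566 0.415 0.067]
335 220 [0.565 0.412 0.018]
378 220 [0.551 0.448 0.049]
400 240 [0.563 0.463 0.072]
153 125 [0.45  0.232 0.083]
275 315 [0.699 0.345 0.015]
t: 2.0
tcp_pos: [0.5049, 0.3189, 0.1144]
tool_rot: [-0.001, 1.0, 0.001, 0.003]
force: [-0.2, -0.0, 0.8]
finger_gap: 0.497
[0.50491848 0.31894384 0.1143963 ] [-7.24342766e-04  9.99995677e-01  1.10563831e-03  2.62669108e-03] 0.49700660147589265
1298 ((502.1725158691406, 317.7777404785156), (21.27506446838379, 23.087623596191406), 87.85637664794922) 0.11028560763278249
```

View pics/w2.png

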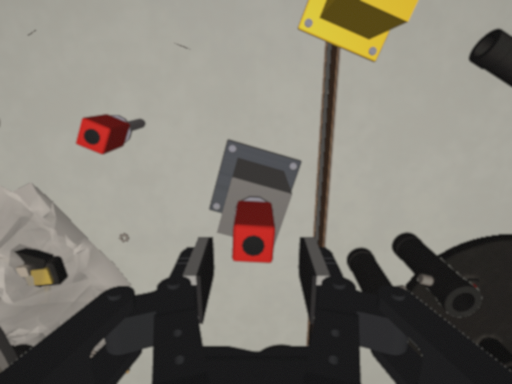

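```bash
python3 -m inch '[[0,[0.02,-0.01,0.2],[0,0,0.006]],[0,[0.02,-0.01,0.38],[0,0,0.006]],[0,[0.02,-0.01,0.38],[0,0,0.006]],[0,[0.02,-0.01,0.38],[0,0,0.006]],[1,[0.02,-0.01,0.38],[0,0,0.006]],[1,[0.02,-0.01,0.38],[0,0,0.006]],[1,[0.02,-0.01,0.38],[0,0,0.006]],[1,[0.02,-0.01,0.38],[0,0,0.006]],[1,[0.02,-0.01,0.38],[0,0,0.006]],[1,[0.02,-0.01,0.38],[0,0,0.006]]]' 50
python3 -c "
from h import *
s=sense();print(s['tcp_pos'],s['tool_rot'],s['force'],s['ft_torque'],s['finger_gap'])"
```

```text
t: 3.05
tcp_pos: [0.5027, 0.3168, 0.0753]
tool_rot: [0.019, 1.0, 0.001, 0.002]
force: [-0.6, 0.0, 6.8]
finger_gap: 0.255
[0.50268364 0.31679714 0.0752821 ] [1.87515502e-02 9.99822639e-01 6.79734002e-04 1.61473271e-03] [-0.63855598  0.03255097  6.75517696] [-0.04379471  0.1413194  -0.00363624] 0.2546585955568887
```

```bash
python3 -m inch '[[1,[0,0,-0.2],[0,0,0]],[1,[0,0,-0.5],[0,0,0]],[1,[0,0,-1],[0,0,0]],[1,[0,0,-1],[0,0,0]],[1,[0,0,-1],[0,0,0]]]'
python3 -m inch '[[1,[0,-0.3,-0.2],[0,0,-0.005]],[1,[0,-0.7,-0.2],[0,0,-0.005]],[1,[0,-1,-0.2],[0,0,-0.005]],[1,[0,-1,-0.2],[0,0,-0.005]]]'
python3 - <<'E'
from h import *
s=sense();i=camera_info("wrist");p,d=snapshot("wrist")
print(s)
cv2.imwrite("pics/w3.png",p)
E
```

```text
t: 3.55
tcp_pos: [0.5022, 0.3166, 0.1751]
tool_rot: [0.019, 1.0, 0.001, 0.002]
force: [-0.8, 0.2, -1.1]
finger_gap: 0.252
t: 3.95
tcp_pos: [0.4958, 0.213, 0.1917]
tool_rot: [0.005, 1.0, -0.001, -0.003]
force: [0.4, 0.9, -0.8]
finger_gap: 0.251
{'t': 3.95, 'q': array([ 1.99135272e-01,  4.68057377e-01,  1.68461912e+00, -1.33454866e-03,
        9.94500549e-01, -1.36119948e+00]), 'qd': array([ 0.05016872,  0.01542047, -0.04255698,  0.04611811, -0.00403474,
        0.03288624]), 'tau': array([-8.89183134e-01, -3.97158086e+01, -1.50352103e+01, -2.05919151e-01,
        1.19319657e-02, -1.63825694e-01]), 'tcp_pos': array([0.495821  , 0.21296071, 0.19166402]), 'tool_rot': array([ 0.00486557,  0.99998411, -0.00111353, -0.00262074]), 'force': array([ 0.37591194,  0.91101404, -0.84935856]), 'ft_torque': array([0.00501378, 0.05267963, 0.00775824]), 'finger_gap': 0.2508368670839239}
```

View pics/w3.png

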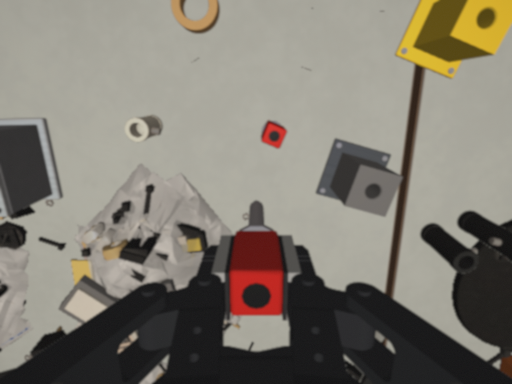

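```bash
python3 -m inch '[[1,[0,-0.4,0],[0,0,0]],[1,[0,-0.8,0],[0,0,0]],[1,[0,-1,0],[0,0,0]]]'
python3 -m inch '[[1,[0,-0.4,0],[0,0,0]],[1,[0.1,-0.8,0],[0,0,0]],[1,[0.1,-1,0],[0,0,0]],[1,[0.1,-1,0],[0,0,0]],[1,[0.1,-1,0],[0,0,0]]]'
python3 - <<'E'
from h import *
s=sense();i=camera_info("wrist");p,d=snapshot("wrist")
print(s)
cv2.imwrite("pics/w4.png",p);np.save("pics/w4.npy",d);np.save("pics/w4i.npy",i,allow_pickle=True)
E
```

```text
t: 4.3
tcp_pos: [0.4964, 0.1151, 0.1922]
tool_rot: [0.003, 1.0, -0.0, -0.001]
force: [-1.0, -0.3, -1.4]
finger_gap: 0.249
t: 4.8
tcp_pos: [0.4864, 0.017, 0.1927]
tool_rot: [0.003, 1.0, 0.0, -0.001]
force: [-0.5, -0.9, -1.2]
finger_gap: 0.251
{'t': 4.8, 'q': array([-1.95533362e-01,  4.00586105e-01,  1.81363604e+00,  8.98920558e-04,
        9.28711219e-01, -1.76013870e+00]), 'qd': array([ 0.0233891 , -0.00535711,  0.00125867, -0.00169938,  0.00248631,
       -0.00366804]), 'tau': array([-7.54926559e-01, -3.46124125e+01, -1.40345594e+01, -4.92160523e-02,
       -1.90146704e-02, -6.80804718e-03]), 'tcp_pos': array([0.4864008 , 0.01703553, 0.19266835]), 'tool_rot': array([ 3.36489578e-03,  9.99994049e-01,  4.81335231e-04, -5.89174655e-04]), 'force': array([-0.54924374, -0.8764685 , -1.18932861]), 'ft_torque': array([ 0.00790238, -0.01919385,  0.00084996]), 'finger_gap': 0.2510953264116413}
```

View pics/w4.png

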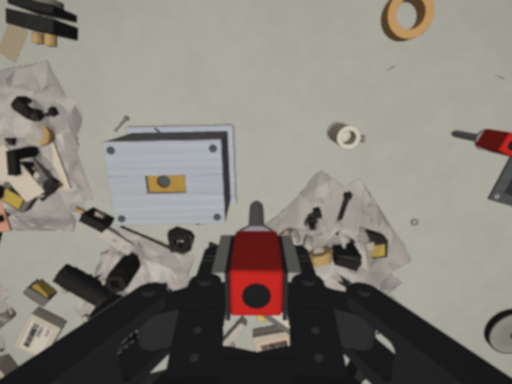

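Run:
```python
from h import *
p=cv2.imread("pics/w4.png");d=np.load("pics/w4.npy");i=np.load("pics/w4i.npy",allow_pickle=True).item();s=sense()
P=pts("wrist",d,i);T=R.from_quat(s["tool_rot"]).as_matrix()
m=((P[...,2]>.069)&(P[...,2]<.079));m[:, 240:]=0;m[:120]=0;m[240:]=0
m=m.astype(np.uint8)
m=cv2.morphologyEx(m,cv2.MORPH_OPEN,np.ones((3,3)))
c=max(cv2.findContours(m,0,1)[0],key=cv2.contourArea)
w=np.array([ray("wrist",u,v,.074,i)[:2] for u,v in c[:,0]],np.float32)*1000
print("cover",cv2.minAreaRect(w),np.median(P[m>0][:,2]))
hsv=cv2.cvtColor(p,cv2.COLOR_BGR2HSV)
c0=p[165:205,135:195];cv2.imwrite("pics/w4s.png",cv2.resize(c0,None,fx=10,fy=10,interpolation=cv2.INTER_CUBIC))
b=p[185:235,235:280];cv2.imwrite("pics/w4t.png",cv2.resize(b,None,fx=10,fy=10,interpolation=cv2.INTER_CUBIC))
for z in(.0713,.0663,.04,.0093):print(z,proj("wrist",s["tcp_pos"]+T@[0,0,z],i))
y=((hsv[...,0]>10)&(hsv[...,0]<35)&(hsv[...,1]>110));y[:165]=0;y[205:]=0;y[:,:140]=0;y[:,195:]=0
g=np.argwhere(y);print(g.min(0),g.max(0),P[y].mean(0))
print(P[181,163],P[183,155])
```

```text
cover ((484.63006591796875, -61.59268569946289), (76.43592071533203, 100.32141876220703), 0.7222465872764587) 0.07449409266515888
0.0713 [256.21156556 203.51501566]
0.0663 [256.21431819 205.89374824]
0.04 [256.23098372 220.2955471 ]
0.0093 [256.25671818 242.53441107]
[176 147] [191 184] [ 0.48760403 -0.06333216  0.06491593]
[ 0.48816979 -0.07022298  0.0519108 ] [ 0.4866764  -0.07392571  0.06388713]
```

View pics/w4s.png

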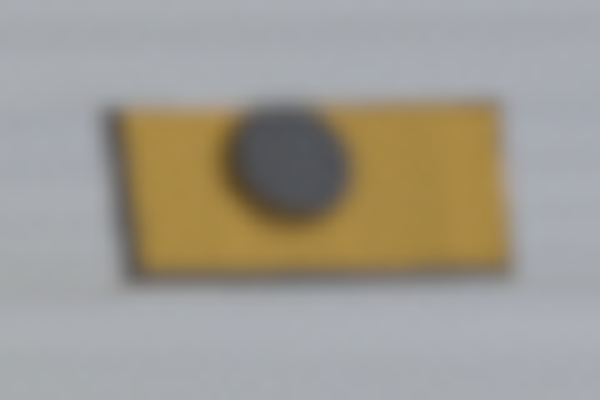

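View pics/w4t.png

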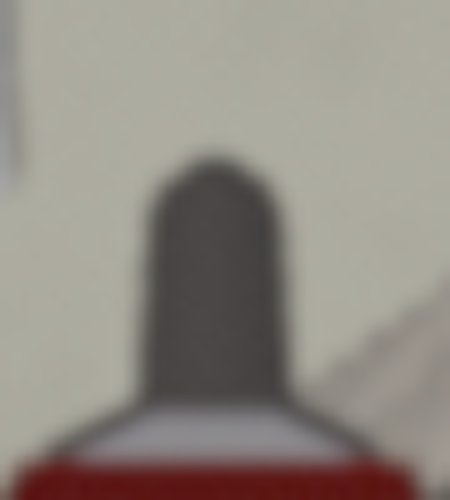

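Run:
```python
from h import *
i=np.load("pics/w4i.npy",allow_pickle=True).item()
f=lambda x,y,z:ray("wrist",135+x/10-.45,165+y/10-.45,z,i)*1000
q=np.array([f(x,y,74)/1 for x,y in()]) if 0 else [f(x,y,.074) for x,y in((103,105),(502,100),(515,275),(128,282))]
q=np.array(q);print(q.round(1),q.mean(0).round(2))
for c in((292,153),(290,220),(225,160),(355,160)):print(f(*c,.064).round(2))
```

```text
[[476.6 -78.5  74. ]
 [476.4 -44.   74. ]
 [492.2 -44.1  74. ]
 [492.7 -78.2  74. ]] [484.47 -61.21  74.  ]
[483.74 -65.7   64.  ]
[490.04 -66.48  64.  ]
[484.36 -71.8   64.  ]
[484.43 -60.08  64.  ]
```

```bash
python3 -m inch '[[1,[0.013,-0.4,0],[0,0,-0.0028]],[1,[0.013,-0.829,0],[0,0,-0.0028]],[1,[0.013,-0.829,0.3],[0,0,-0.0028]],[1,[0.013,-0.829,0.3],[0,0,-0.0028]],[1,[0.013,-0.829,0.3],[0,0,-0.0028]]]'
python3 - <<'E'
from h import *
s=sense();print(s)
for n in("wrist","side","top"):
    p,d=snapshot(n);cv2.imwrite(f"pics/{n}5.png",p)
    if n=="side":cv2.imwrite("pics/side5c.png",cv2.resize(p[150:270,260:360],None,fx=5,fy=5,interpolation=2))
    if n=="wrist":cv2.imwrite("pics/wrist5c.png",cv2.resize(p[150:250,195:315],None,fx=5,fy=5,interpolation=2))
E
```

```text
t: 5.35
tcp_pos: [0.484, -0.0649, 0.1628]
tool_rot: [-0.007, 1.0, 0.001, -0.001]
force: [0.4, 0.3, -0.6]
finger_gap: 0.251
{'t': 5.35, 'q': array([-3.62860316e-01,  4.51609115e-01,  1.83759052e+00,  5.40121222e-04,
        8.55433990e-01, -1.94706962e+00]), 'qd': array([ 0.00731917, -0.02346454, -0.0176122 , -0.00229855, -0.00724414,
       -0.00315411]), 'tau': array([-5.21340687e-01, -3.48502672e+01, -1.22605357e+01, -2.09706626e-02,
        1.75152248e-02,  1.82342737e-03]), 'tcp_pos': array([ 0.48398478, -0.06489492,  0.16284056]), 'tool_rot': array([-6.52899340e-03,  9.99977509e-01,  7.39057804e-04, -1.34428797e-03]), 'force': array([ 0.42239236,  0.3288062 , -0.5861524 ]), 'ft_torque': array([-0.04514338,  0.0065794 , -0.02839222]), 'finger_gap': 0.25089157490252995}
```

View pics/side5c.png

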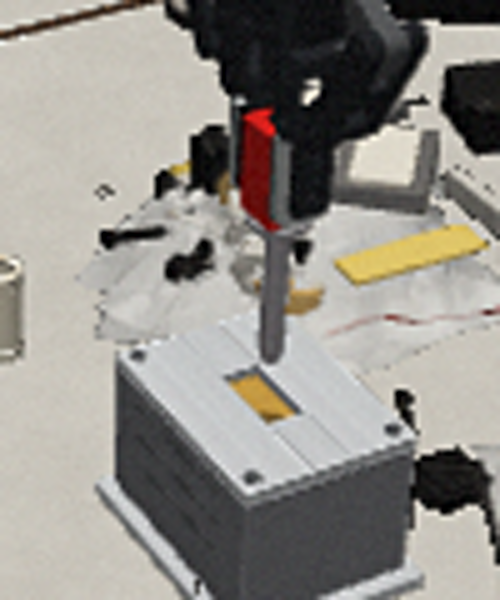

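View pics/wrist5c.png

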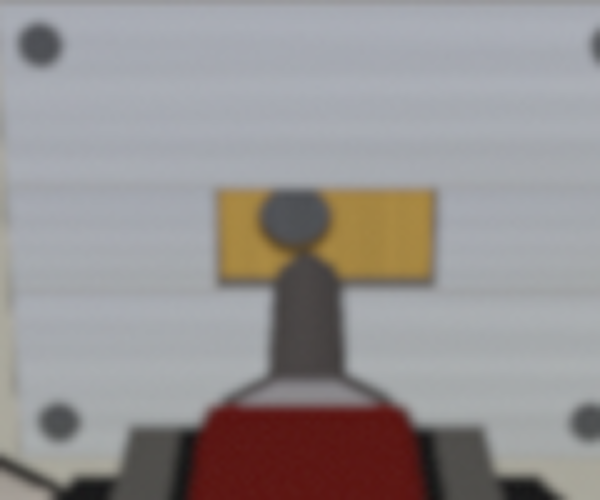

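Run:
```python
from h import *
i=camera_info("wrist");s=sense();T=R.from_quat(s["tool_rot"]).as_matrix()
f=lambda x,y,z:ray("wrist",195+x/5-.4,150+y/5-.4,z,i)*1000
q=np.array([f(x,y,.074) for x,y in((216,187),(437,187),(436,286),(216,286))]);print(q.round(1),q.mean(0))
print([f(*c,.064).round(2) for c in((295,212),(295,253),(258,217),(333,217))])
print(s["tcp_pos"]+T@[0,0,.0713],T[:,1])
for z in(.0713,.04): print((proj("wrist",s["tcp_pos"]+T@[0,0,z],i)-[195,150]+.4)*5)
```

```text
[[478.7 -79.4  74. ]
 [478.2 -45.   74. ]
 [494.6 -44.5  74. ]
 [495.1 -79.4  74. ]] [486.64188584 -62.0609885   74.        ]
[array([485.79, -67.07,  64.  ]), array([492.88, -66.98,  64.  ]), array([486.73, -73.11,  64.  ]), array([486.56, -60.85,  64.  ])]
[ 0.48530073 -0.06538658  0.09281168] [-1.36687087e-02  9.99906532e-01 -3.05270917e-04]
[305.0005157  269.35787096]
[304.59599006 353.22059617]
```

```bash
python3 -m inch '[[1,[-0.02,-0.018,0],[0,0,0]],[1,[-0.02,-0.018,0.14],[0,0,0]],[1,[-0.02,-0.018,0.14],[0,0,0]],[1,[-0.02,-0.018,0.14],[0,0,0]],[1,[-0.02,-0.018,0.14],[0,0,0]]]'
python3 - <<'E'
from h import *
s=sense();print(s["tcp_pos"],s["tool_rot"],s["force"])
for n in("wrist","side"):
    p,d=snapshot(n)
    if n=="side":cv2.imwrite("pics/side6c.png",cv2.resize(p[200:250,285:335],None,fx=10,fy=10,interpolation=2))
    if n=="wrist":cv2.imwrite("pics/wrist6c.png",cv2.resize(p[160:240,205:305],None,fx=6,fy=6,interpolation=2))
E
```

```text
t: 6.0
tcp_pos: [0.4871, -0.0683, 0.1499]
tool_rot: [-0.006, 1.0, -0.0, 0.0]
force: [-0.6, -0.6, -0.9]
finger_gap: 0.252
[ 0.48708028 -0.06829865  0.14987888] [-5.86841374e-03  9.99982650e-01 -1.83434813e-04  4.76776242e-04] [-0.59110978 -0.61804284 -0.9361906 ]
```

View pics/side6c.png

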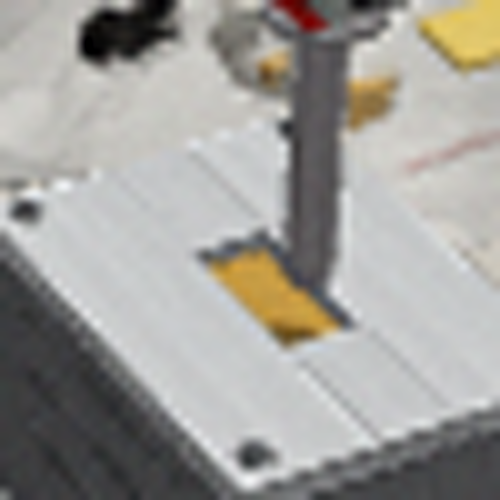

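View pics/wrist6c.png

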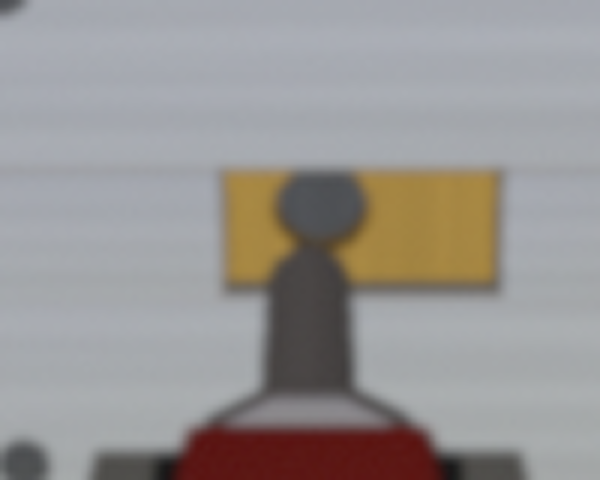

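Run:
```python
from h import *
i=camera_info("wrist");s=sense();T=R.from_quat(s["tool_rot"]).as_matrix()
f=lambda x,y,z:ray("wrist",205+x/6-.42,160+y/6-.42,z,i)*1000
q=np.array([f(x,y,.074) for x,y in((222,170),(500,170),(499,292),(222,292))]);print(q.round(1),q.mean(0))
print("holebottom",[f(*c,.064).round(2) for c in((320,246),(275,205),(367,205))])
print("rim",f(311,243,.0786),f(311,248,.0786))
print(s["tcp_pos"]+T@[0,0,.0713],T[:,1])
# side cam tip
print("side tip", proj("side",[.4865,-.067,.0786]), proj("side",[.4835,-.067,.0786]))
for c in((-.0,0),): 
  print("side slot",[ray("side",285+x/10-.45,200+y/10-.45,.074).round(4) for x,y in((200,255),(265,232),(355,325),(290,350))])
```

```text
[[476.8 -78.8  74. ]
 [476.3 -44.9  74. ]
 [492.2 -44.3  74. ]
 [492.6 -78.8  74. ]] [484.4866858  -61.69066777  74.        ]
holebottom [array([489.93, -66.59,  64.  ]), array([484.43, -72.44,  64.  ]), array([484.28, -60.63,  64.  ])]
rim [484.44116873 -67.82531273  78.6       ] [485.08179025 -67.81724365  78.6       ]
[ 0.48706992 -0.06839419  0.07853982] [-1.15151689e-02  9.99933626e-01 -3.79871373e-04]
side tip [314.23620066 228.1234772 ] [312.89297986 228.54809911]
side slot [array([ 0.4782, -0.0447,  0.074 ]), array([ 0.4934, -0.0439,  0.074 ]), array([ 0.4933, -0.0776,  0.074 ]), array([ 0.4782, -0.0787,  0.074 ])]
```

```bash
python3 -m inch '[[1,[0.02,0.009,0],[0,0,0]],[1,[0.04,0.009,0],[0,0,0]],[1,[0.04,0.009,0],[0,0,0]],[1,[0.04,0.009,0],[0,0,0]],[1,[0.04,0.009,0],[0,0,0]]]'
python3 - <<'E'
from h import *
f=lambda p:(proj("side",p)-[285,200]+.45)*10
for x in(.4865,.4885):print(f([x,-.0678,.0786]),f([x,-.0678,.135]))
s=sense();print(s["tcp_pos"],s["tool_rot"],s["force"])
for n in("wrist","side"):
    i=camera_info("wrist");p,d=snapshot(n)
    if n=="side":cv2.imwrite("pics/side7c.png",cv2.resize(p[190:250,285:335],None,fx=10,fy=10,interpolation=2))
    if n=="wrist":cv2.imwrite("pics/wrist7c.png",cv2.resize(p[160:240,205:305],None,fx=6,fy=6,interpolation=2));np.save("pics/w7i.npy",i,allow_pickle=True)
E
```

```text
t: 6.6
tcp_pos: [0.4827, -0.0675, 0.1493]
tool_rot: [-0.006, 1.0, -0.0, 0.0]
force: [0.4, 0.0, -1.0]
finger_gap: 0.251
[299.0312285  287.96848486] [313.33399563  44.33773972]
[307.97252678 285.13960512] [322.58230324  41.60994119]
[ 0.48274713 -0.06749732  0.14932648] [-5.70309597e-03  9.99983735e-01 -3.08990764e-05  6.19751538e-05] [ 0.44769421  0.0455784  -1.04654169]
```

View pics/side7c.png

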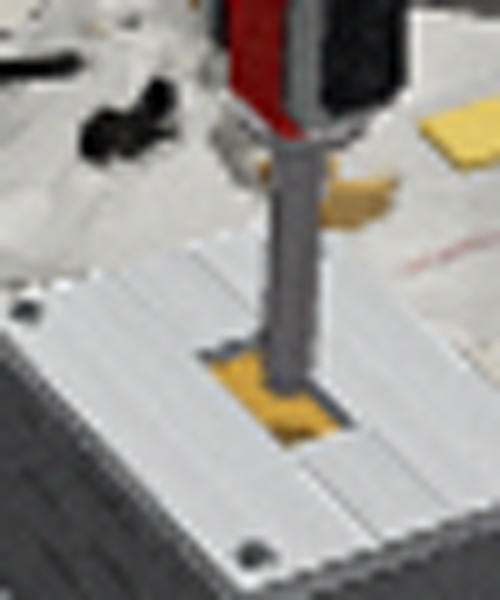

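View pics/wrist7c.png

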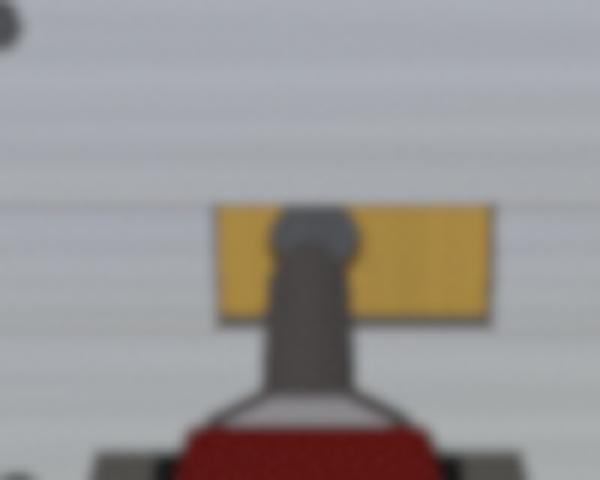

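Run:
```python
from h import *
i=np.load("pics/w7i.npy",allow_pickle=True).item()
f=lambda x,y,z:ray("wrist",205+x/6-.42,160+y/6-.42,z,i)*1000
q=np.array([f(x,y,.074) for x,y in((216,205),(493,205),(492,326),(218,326))]);print(q.round(1),q.mean(0))
print("hole",[f(*c,.064).round(2) for c in((270,238),(360,238))])
print("rim",f(311,243,.078),f(311,248,.078))
```

```text
[[476.7 -78.6  74. ]
 [476.3 -44.7  74. ]
 [492.2 -44.1  74. ]
 [492.7 -78.4  74. ]] [484.4923892  -61.45133093  74.        ]
hole [array([484.39, -72.14,  64.  ]), array([484.25, -60.55,  64.  ])]
rim [480.13786969 -66.92177408  78.        ] [480.77864847 -66.91380211  78.        ]
```

```bash
python3 -m inch '[[1,[-0.002,0.005,0],[0,0,0]],[1,[-0.002,0.005,0.05],[0,0,0]],[1,[-0.002,0.005,0.1],[0,0,0]],[1,[-0.002,0.005,0.13],[0,0,0]],[1,[-0.002,0.005,0.15],[0,0,0]],[1,[-0.002,0.005,0.15],[0,0,0]]]'
```

```text
t: 7.3
tcp_pos: [0.4826, -0.0669, 0.1339]
tool_rot: [-0.006, 1.0, 0.0, -0.0]
force: [-0.1, -0.3, -1.0]
finger_gap: 0.251
```

```bash
python3 -m inch '[[1,[0,0,0.02],[0,0,0]],[1,[0,0,0.04],[0,0,0]],[1,[0,0,0.06],[0,0,0]],[1,[0,0,0.06],[0,0,0]]]'; python3 -m inch '[[1,[0,0,0.02],[0,0,0]],[1,[0,0,0.04],[0,0,0]],[1,[0,0,0.04],[0,0,0]]]'
```

```text
t: 7.7
tcp_pos: [0.4829, -0.0669, 0.1281]
tool_rot: [-0.006, 1.0, 0.0, 0.0]
force: [-1.0, -0.9, -1.2]
finger_gap: 0.252
t: 8.0
tcp_pos: [0.4829, -0.067, 0.1241]
tool_rot: [-0.006, 1.0, 0.0, 0.0]
force: [1.7, 0.6, -0.9]
finger_gap: 0.252
```

```bash
python3 -m inch '[[1,[0,0,0.01],[0,0,0]],[1,[0,0,0.02],[0,0,0]],[1,[0,0,0.03],[0,0,0]],[1,[0,0,0.04],[0,0,0]],[1,[0,0,0.04],[0,0,0]]]'; python3 -c "
from h import *
s=sense();print(s['tcp_pos'],s['force'],s['ft_torque'])"
```

```text
t: 8.5
tcp_pos: [0.483, -0.067, 0.1211]
tool_rot: [-0.006, 1.0, -0.0, 0.0]
force: [-0.2, 0.3, 7.2]
finger_gap: 0.251
[ 0.48303313 -0.06698356  0.12110498] [-0.23039058  0.27057892  7.20603033] [ 0.10005756  0.22752787 -0.02395068]
```

```bash
python3 -m inch '[[1,[0,0,-0.025],[0,0,0]],[1,[0,0.03,-0.025],[0,0,0]],[1,[0,0.03,-0.025],[0,0,0]],[1,[0,0.03,-0.01],[0,0,0]],[1,[0,0.03,0],[0,0,0]],[1,[0,0.03,0],[0,0,0]]]'
```

```text
t: 9.1
tcp_pos: [0.4832, -0.064, 0.1211]
tool_rot: [-0.006, 1.0, -0.0, 0.0]
force: [-1.1, 0.5, 6.9]
finger_gap: 0.252
```

```bash
python3 -m inch '[[1,[0,0,-0.025],[0,0,0]],[1,[0,0.03,-0.025],[0,0,0]],[1,[0,0.03,-0.025],[0,0,0]],[1,[0,0.03,-0.01],[0,0,0]],[1,[0,0.03,0],[0,0,0]],[1,[0,0.03,0],[0,0,0]]]'
```

```text
t: 9.7
tcp_pos: [0.483, -0.0609, 0.121]
tool_rot: [-0.006, 1.0, -0.0, 0.0]
force: [0.3, 0.4, 8.2]
finger_gap: 0.251
```

```bash
python3 -m inch '[[1,[0,0,-0.025],[0,0,0]],[1,[0,0.03,-0.025],[0,0,0]],[1,[0,0.03,-0.025],[0,0,0]],[1,[0,0.03,-0.01],[0,0,0]],[1,[0,0.03,0],[0,0,0]],[1,[0,0.03,0],[0,0,0]]]'
```

```text
t: 10.3
tcp_pos: [0.4829, -0.0578, 0.1206]
tool_rot: [-0.006, 1.0, 0.0, 0.0]
force: [0.2, -0.1, 4.7]
finger_gap: 0.248
```

```bash
python3 -m inch '[[1,[0,0,-0.025],[0,0,0]],[1,[0,0.02,-0.025],[0,0,0]],[1,[0,0.02,-0.025],[0,0,0]],[1,[0,0.02,-0.01],[0,0,0]],[1,[0,0.02,0],[0,0,0]],[1,[0,0.02,0],[0,0,0]]]'
```

```text
t: 10.9
tcp_pos: [0.4827, -0.0559, 0.1201]
tool_rot: [-0.006, 1.0, 0.0, -0.0]
force: [1.7, -0.8, -1.7]
finger_gap: 0.254
```

No contact: this is the middle blade's hole. Going deeper gently.

```bash
python3 -m inch '[[1,[0,0,0.01],[0,0,0]],[1,[0,0,0.02],[0,0,0]],[1,[0,0,0.03],[0,0,0]],[1,[0,0,0.03],[0,0,0]]]'; python3 -c "
from h import *
s=sense();print(s['tcp_pos'],s['force'],s['ft_torque'])"
```

```text
t: 11.3
tcp_pos: [0.4827, -0.0558, 0.1172]
tool_rot: [-0.006, 1.0, 0.0, -0.0]
force: [1.3, 0.6, -0.9]
finger_gap: 0.252
[ 0.48274883 -0.05580681  0.1171913 ] [ 1.27528504  0.62769364 -0.91407362] [ 0.03657608 -0.31829132  0.02678882]
```

```bash
python3 -m inch '[[1,[-0.005,0,0],[0,0,0]],[1,[-0.005,0,0.01],[0,0,0]],[1,[-0.005,0,0.02],[0,0,0]],[1,[-0.005,0,0.03],[0,0,0]],[1,[-0.005,0,0.03],[0,0,0]]]'; python3 -c "
from h import *
s=sense();print(s['tcp_pos'],s['force'],s['ft_torque'])"
```

```text
t: 11.8
tcp_pos: [0.483, -0.0558, 0.1141]
tool_rot: [-0.006, 1.0, 0.0, -0.0]
force: [0.8, 0.8, -0.8]
finger_gap: 0.251
[ 0.48300987 -0.0557624   0.11408752] [ 0.81733642  0.75901945 -0.82810365] [ 0.20130918 -0.21319107 -0.02237   ]
```

```bash
python3 -m inch '[[1,[-0.005,0.003,0],[0,0,0]],[1,[-0.005,0.003,0.01],[0,0,0]],[1,[-0.005,0.003,0.02],[0,0,0]],[1,[-0.005,0.003,0.04],[0,0,0]],[1,[-0.005,0.003,0.04],[0,0,0]]]'; python3 -c "
from h import *
s=sense();print(s['tcp_pos'],s['force'],s['ft_torque'])"
```

```text
t: 12.3
tcp_pos: [0.4834, -0.0556, 0.11]
tool_rot: [-0.006, 1.0, 0.0, -0.0]
force: [-1.0, -0.2, -0.9]
finger_gap: 0.248
[ 0.48337729 -0.05556769  0.10997641] [-0.95808791 -0.24569389 -0.85375628] [-0.05287719 -0.05199316 -0.02936012]
```

Free now (torques small). Probe the low blade here.

```bash
python3 -m inch '[[1,[0,0,0.01],[0,0,0]],[1,[0,0,0.02],[0,0,0]],[1,[0,0,0.03],[0,0,0]],[1,[0,0,0.035],[0,0,0]],[1,[0,0,0.035],[0,0,0]]]'; python3 -c "
from h import *
s=sense();print(s['tcp_pos'],s['force'],s['ft_torque'])"
```

```text
t: 12.8
tcp_pos: [0.4838, -0.0556, 0.1072]
tool_rot: [-0.006, 1.0, -0.0, 0.0]
force: [-0.5, 0.5, 3.9]
finger_gap: 0.249
[ 0.48380054 -0.0556234   0.10716645] [-0.53539211  0.49176641  3.93244842] [ 0.07828376  0.16346614 -0.07495799]
```

```bash
python3 -m inch '[[1,[0,0,-0.025],[0,0,0]],[1,[0,-0.03,-0.025],[0,0,0]],[1,[0,-0.03,-0.025],[0,0,0]],[1,[0,-0.03,-0.01],[0,0,0]],[1,[0,-0.03,0],[0,0,0]],[1,[0,-0.03,0],[0,0,0]]]'
```

```text
t: 13.4
tcp_pos: [0.4838, -0.0586, 0.1071]
tool_rot: [-0.006, 1.0, -0.0, 0.0]
force: [-1.3, 0.5, 4.7]
finger_gap: 0.249
```

```bash
python3 -m inch '[[1,[0,0,-0.025],[0,0,0]],[1,[0,-0.03,-0.025],[0,0,0]],[1,[0,-0.03,-0.025],[0,0,0]],[1,[0,-0.03,-0.01],[0,0,0]],[1,[0,-0.03,0],[0,0,0]],[1,[0,-0.03,0],[0,0,0]]]'
```

```text
t: 14.0
tcp_pos: [0.4839, -0.0617, 0.1071]
tool_rot: [-0.006, 1.0, -0.0, 0.0]
force: [-0.9, 0.8, 3.9]
finger_gap: 0.253
```

```bash
python3 -m inch '[[1,[0,0,-0.025],[0,0,0]],[1,[0,-0.03,-0.025],[0,0,0]],[1,[0,-0.03,-0.025],[0,0,0]],[1,[0,-0.03,-0.01],[0,0,0]],[1,[0,-0.03,0],[0,0,0]],[1,[0,-0.03,0],[0,0,0]]]'
```

```text
t: 14.6
tcp_pos: [0.484, -0.0648, 0.1071]
tool_rot: [-0.006, 1.0, -0.0, 0.0]
force: [-1.1, 0.1, 3.4]
finger_gap: 0.248
```

```bash
python3 -m inch '[[1,[0,0,-0.025],[0,0,0]],[1,[0,-0.03,-0.025],[0,0,0]],[1,[0,-0.03,-0.025],[0,0,0]],[1,[0,-0.03,-0.01],[0,0,0]],[1,[0,-0.03,0],[0,0,0]],[1,[0,-0.03,0],[0,0,0]]]'
```

```text
t: 15.2
tcp_pos: [0.4839, -0.0677, 0.1066]
tool_rot: [-0.006, 1.0, -0.0, -0.0]
force: [-0.4, 0.5, -1.5]
finger_gap: 0.25
```

```bash
python3 -m inch '[[1,[0,0,0.01],[0,0,0]],[1,[0,0,0.02],[0,0,0]],[1,[0,0,0.02],[0,0,0]]]'; python3 -c "
from h import *
s=sense();print(s['tcp_pos'],s['force'],s['ft_torque'])"
```

```text
t: 15.5
tcp_pos: [0.484, -0.0677, 0.1047]
tool_rot: [-0.006, 1.0, -0.0, 0.0]
force: [-0.1, 0.4, -0.8]
finger_gap: 0.253
[ 0.484014  -0.0677273  0.1047461] [-0.06343248  0.37723476 -0.83327613] [ 0.00216379 -0.04941867  0.0114627 ]
```

```bash
python3 -m inch '[[1,[0,0,0.01],[0,0,0]],[1,[0,0,0.02],[0,0,0]],[1,[0,0,0.03],[0,0,0]],[1,[0,0,0.04],[0,0,0]],[1,[0,0,0.04],[0,0,0]]]'; python3 -c "
from h import *
s=sense();print(s['tcp_pos'],s['force'],s['ft_torque'])"
```

```text
t: 16.0
tcp_pos: [0.4839, -0.0677, 0.1006]
tool_rot: [-0.006, 1.0, -0.0, 0.0]
force: [0.0, -0.0, -1.0]
finger_gap: 0.252
[ 0.48392559 -0.06771246  0.1006344 ] [ 0.00759813 -0.02343287 -1.00417029] [-0.09333131 -0.03699708 -0.07163553]
```

```bash
python3 -m inch '[[1,[0,0,0.01],[0,0,0]],[1,[0,0,0.025],[0,0,0]],[1,[0,0.02,0.025],[0,0,0]],[1,[0,0.04,0.025],[0,0,0]],[1,[0,0.062,0.025],[0,0,0]],[1,[0,0.062,0.025],[0,0,0]],[1,[0,0.062,0.025],[0,0,0]]]'; python3 -c "
from h import *
s=sense();print(s['tcp_pos'],s['force'],s['ft_torque'])"
```

```text
t: 16.7
tcp_pos: [0.4838, -0.0613, 0.0983]
tool_rot: [-0.006, 1.0, 0.0, 0.0]
force: [0.0, -1.7, -3.2]
finger_gap: 0.254
[ 0.48383387 -0.06130357  0.09830765] [ 0.03277948 -1.71806878 -3.20411621] [-0.34135353  0.00687236  0.03104897]
```

```bash
python3 -m inch '[[1,[0,0,0.01],[0,0,0]],[1,[0,0,0.02],[0,0,0]],[1,[0,0,0.03],[0,0,0]],[1,[0,0,0.04],[0,0,0]],[1,[0,0,0.04],[0,0,0]]]'; python3 -c "
from h import *
s=sense();print(s['tcp_pos'],s['force'],s['ft_torque'])"
```

```text
t: 17.2
tcp_pos: [0.4838, -0.0614, 0.0942]
tool_rot: [-0.006, 1.0, 0.0, -0.0]
force: [0.6, -1.3, -1.9]
finger_gap: 0.249
[ 0.48376651 -0.06137378  0.09416832] [ 0.55618865 -1.33810192 -1.93587633] [-0.20237312 -0.04176704 -0.04575637]
```

```bash
python3 -m inch '[[1,[0,0,0.01],[0,0,0]],[1,[0,0,0.02],[0,0,0]],[1,[0,0,0.03],[0,0,0]],[1,[0,0,0.04],[0,0,0]],[1,[0,0,0.04],[0,0,0]]]'; python3 -c "
from h import *
s=sense();print(s['tcp_pos'],s['force'],s['ft_torque'])"
```

```text
t: 17.7
tcp_pos: [0.4837, -0.0614, 0.0901]
tool_rot: [-0.006, 1.0, 0.0, -0.0]
force: [1.1, -0.0, -1.5]
finger_gap: 0.244
[ 0.48372345 -0.0613711   0.09011701] [ 1.09786005 -0.04017319 -1.45765182] [-0.20358466 -0.07752407 -0.00130174]
```

In the base hole; on to the cover.

```bash
python3 -m inch '[[1,[0,0,0.01],[0,0,0]],[1,[0,0,0.02],[0,0,0]],[1,[0,0,0.03],[0,0,0]],[1,[0,0,0.04],[0,0,0]],[1,[0,0,0.05],[0,0,0]],[1,[0,0,0.06],[0,0,0]],[1,[0,0,0.06],[0,0,0]]]'; python3 -c "
from h import *
s=sense();print(s['tcp_pos'],s['force'],s['ft_torque'])"
```

```text
t: 18.4
tcp_pos: [0.4837, -0.0614, 0.0841]
tool_rot: [-0.006, 1.0, 0.0, -0.0]
force: [0.1, -0.0, -1.2]
finger_gap: 0.25
[ 0.48374938 -0.06138163  0.08414569] [ 0.08081338 -0.00660573 -1.21281848] [-0.09759398 -0.04412673 -0.05240291]
```

```bash
python3 -m inch '[[1,[0,0,0.005],[0,0,0]],[1,[0,0,0.01],[0,0,0]],[1,[0,0,0.013],[0,0,0]],[1,[0,0,0.013],[0,0,0]]]'; python3 -c "
from h import *
s=sense();print(s['tcp_pos'],s['force'],s['ft_torque'])"
```

```text
t: 18.8
tcp_pos: [0.4838, -0.0614, 0.0833]
tool_rot: [-0.006, 1.0, -0.0, 0.0]
force: [-0.5, -0.4, 2.1]
finger_gap: 0.249
[ 0.48378782 -0.06139842  0.08325789] [-0.48704508 -0.41214037  2.05882711] [-0.07097331  0.11702085  0.00455033]
```

```bash
python3 -m inch '[[0.3,[0,0,0],[0,0,0]],[0.1,[0,0,0],[0,0,0]],[0,[0,0,0],[0,0,0]],[0,[0,0,0],[0,0,0]],[-0.2,[0,0,0],[0,0,0]],[-0.2,[0,0,0],[0,0,0]],[-0.2,[0,0,-0.2],[0,0,0]],[-0.2,[0,0,-0.6],[0,0,0]],[-0.2,[0,0,-1],[0,0,0]],[-0.2,[0,0,-1],[0,0,0]],[-0.2,[0,0,-1],[0,0,0]]]'
python3 - <<'E'
from h import *
i=camera_info("wrist");p,d=snapshot("wrist");cv2.imwrite("pics/w9.png",p);P=pts("wrist",d,i)
hsv=cv2.cvtColor(p,cv2.COLOR_BGR2HSV)
red=((hsv[...,0]<8)|(hsv[...,0]>172))&(hsv[...,1]>120)
m=red&(P[...,2]>.1);print(m.sum(),P[m].max(0),np.percentile(P[m][:,2],[50,80,95]))
p,d=snapshot("side");cv2.imwrite("pics/s9.png",cv2.resize(p[160:290,250:370],None,fx=4,fy=4,interpolation=2));cv2.imwrite("pics/s9f.png",p)
E
```

```text
t: 19.9
tcp_pos: [0.4842, -0.0616, 0.1839]
tool_rot: [-0.006, 1.0, -0.0, 0.001]
force: [0.6, -1.1, -1.0]
finger_gap: 0.601
828 [ 0.49375074 -0.0507432   0.32668225] [0.11815435 0.11891845 0.11956354]
```

View pics/s9.png

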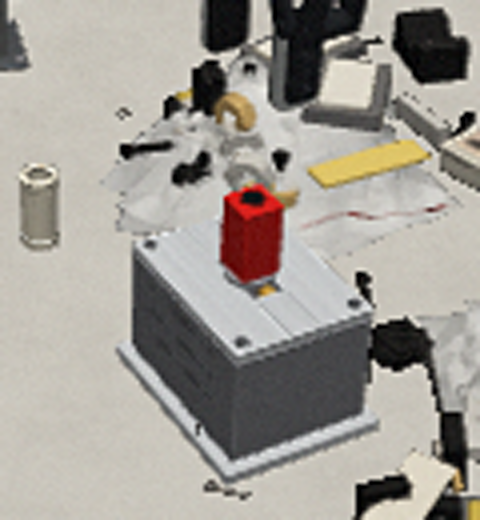

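View pics/w9.png

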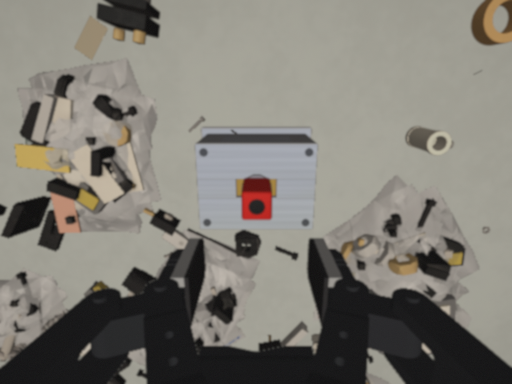

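The pin's head top is at 0.118 m (74 + 44 mm), so the collar is on the cover. The gripper is clear at z = 0.18 m. In the side view the pin stands upright at crop (250,235), and the bystanders have not moved.

```bash
python3 -c "
from station import *
s=sense();print(s['t'],s['force'],s['finger_gap']);print(sign_off())"
```

```text
20.0 [-0.31854538 -0.48822637 -0.14545605] 0.5993194436634096
the job is handed in; nothing more can be done
None
```

The pin is fully home in the base hole with its collar on the cover. I let go of it, backed the gripper off, and handed the job in at t = 20.0 s of the 67 s allowed.

**What I did:** I took the large red pin out of the grey stand and lowered it through the slot and the top blade. I then found each hidden hole with light hop-and-probe touches; the highest force I read while probing was about 8 N. The middle blade's hole was at about +5.5 mm along the cassette's y from the slot centre, and the low blade's at about −6 mm. With the pin through all three blades, I moved back to the centre and went down into the base.

**Last checks:**
- **Seating:** the collar touched at the expected height (about 2 N upward, tip about 12 mm above the cassette's underside). After release, the wrist camera's depth put the head top at 0.118 m, which is the fully-home value.
- **Surroundings:** the pin stood upright in the side view. The tape roll, white post and lens mount looked undisturbed in the final wrist view, and the look-alikes were never touched.

**What disagreed:** two early wrist-camera readings of the slot's x differed by about 2 mm, and from them I first moved the pin the wrong way in x. I caught this from pictures taken above the cover and corrected it before lowering the pin. I also shifted it about 1 mm in x inside the middle blade, when the torque showed it leaning on the hole edge. No check failed at the end.

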